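Refit the wing handle on a ball valve and open it

ROBOT

A 6-joint arm with a two-finger parallel gripper is mounted at the origin on the work surface. World frame = base frame: x ahead of the robot, y to its left, z up, the work surface at z = 0. Lengths are in m, angles in rad, forces in N, time in s.
With the tool pointing down it reaches from about 0.375 to 0.925 m from the base axis. Payload 5.7 kg.
Tool frame: the origin (TCP) lies at the very end of the fingers, on their centre line; the grasp point (between the pads) lies 19 mm behind it; z points along the fingers, y is the direction in which the jaws open and shut (so a half turn about z gives the same grasp; the last joint's range is limited). The gripper opens to 88 mm and grips with 3 to 60 N. Pads are 20 mm wide; open, the fingers measure 115 mm over their backs; the gripper's body (75 mm by 178 mm) begins 61 mm behind the grasp point.
Start: joints at [0.992, 0.359, 1.51, -0, 1.272, -0.115], TCP at [0.268, 0.537, 0.195] pointing down, gripper open.
Joint ranges: [-2.97, 2.97], [-1.01, 2.36], [0.21, 2.38], [-0.96, 4.11], [0.2, 2.71], [-2.98, 2.98]. Speed limits (rad/s): [2.39, 2.39, 3.14, 3.14, 3.14, 3.14].

INTERFACE

Orientations are given as a 3x3 rotation matrix whose columns are the frame's x, y, z axes.
In Python, from plant import telemetry, vision, job gives the robot as it stands.
- The arm moves only by the shell command python3 -m creep 'ROWS' [OPENING] [FORCE]. ROWS is JSON, a list of rows, each a list of 2 entries, a list of its own where there are three numbers: the shift along the tool's x, y, z in m, then the turn about the tool's z in rad. A call has 1 to 5 rows; each row shifts and turns the commanded pose from where the row before left it, along the tool's axes as they then stand; what a row does not reach is not made up. A row lasts 1/10 s, in which the tool goes at most 50 mm and 8.59 degrees, less where a joint would pass 70% of its speed; a pose out of reach is approached as far as the arm can. A call with a gripper value outside its range is refused whole. OPENING is the opening, from -1 (shut) to 1 (fully open), set as the call begins (- or left out, the last holds). The fingers move at their own pace and stop on an object; FORCE is the grip in N (left out, the last holds). Time passes only in rows, so rows that do not move let the fingers close. It gives the time, the measured TCP pose, the force and the opening at its end, in the units of the state.
- telemetry.read_state(): the state, without advancing time (a new reading comes with each control period).
- vision.capture(name): name is "side" or "top" or "wrist"; returns a dict with "color" (420x560x3 uint8, red, green, blue), "K" (3x3 intrinsics, pixels), "xyz" and "orientation" of the camera in the world. Camera axes: x right, y up, looking along -z (the intrinsics and any distortion apply to the point x, -y, -z); pixel columns grow to the right and rows downward; lengths in m; the calibration is good to about 2 mm. A picture is of the moment at which its call begins. There is no depth.
- job.sign_off(): hands the job in, once; it reports no verdict.
The state is a dict: "t": time; "qpos": joint angles; "joint_velocities": joint speeds; "tau": joint torques, N m; "tool_pos": TCP position; "tool_rot": TCP orientation; "force": force on the tool from outside, world axes, zero at the start; "moment": the same for the moment, N m; "grip_width": finger opening in m.
Only numpy, scipy, OpenCV 4.12 (cv2) and the standard library are available. Lean on these libraries where they do the work, as an engineer would, in place of code of your own. Each camera call takes 0.05 s, during which the arm holds its last target. There are 200 camera calls.

TASK

The ball valve clamped on the bench has lost its wing handle. Set the handle on the valve's stem, pressing lightly and turning it slowly until its bore finds the flats and it drops fully home, then use it to open the valve: turn it counter-clockwise until the wing lies in line with the pipe, and let go. Never force it (a push of 5 to 15 N is plenty), and leave the other things on the bench where they lie.

Things in the scene. Friction and masses are not known exactly. Their poses are not given: they have to be found in the camera images.
- valve: Valve spool fixed to the bench: steel pipe 240 mm long, 34 mm thick, its axis 55 mm above the bench, in two grey saddles (77 mm high) on a dark base plate 230 x 90 x 10 mm; round brass valve body in the middle with an upright brass bonnet 48 mm across. Origin: on the bench under the valve's middle; x along the pipe, z up.
- seat (a point): Centre of the bonnet's flat top, 94 mm above the bench, where the hub's underside must come to rest. z up, x along the pipe. Until the flats match, the shoulder on the stem stops the hub about 8 mm above it.
- stem_top (a point): Centre of the stem's tip, 24 mm above the seat; x along the pipe (does not turn). Steel stem: two flats, 20 x 10 mm, 14 mm high (top 1 mm bevelled), then a round 10 mm stud tapering to 4 mm. Its 20 mm side lies along the pipe when open; it starts 20 to 81 degrees clockwise of that from above, unmeasured. Turns stiffly (0.14 N m), stays where left, stops 6 degrees counter-clockwise past in-line and 86 degrees clockwise of it.
- handle_mid (a point): Loose cast aluminium wing handle, 0.15 to 0.3 kg, 56 mm high, standing upright on its hub. Point: on its axis, half-way up (28 mm above the hub's underside; 28 mm above the seat when fully home). z up, x along the wing. Round hub 44 mm across, the lower 28 mm; above it the wing, an upright flat bar 84 mm long, 14 mm thick, 28 to 56 mm above the underside.
- handle_wing (a point): Centre of that handle's wing, 42 mm above the hub's underside, x along the wing: grip here across the 14 mm, fingertips above the hub. In the hub's underside a conical mouth, 30 mm across narrowing to 24 mm at 6 mm deep, leads to a bore 24 x 11.5 mm, 26 mm deep in all, long side along the wing: it fits the stem at two wing directions half a turn apart, with some 4 degrees of play either way.
- jar: Bystander: grey jar with a dark lid, 60 mm across, 75 mm high, upright. Origin: centre of its underside.
- holdfast: Bystander: bent dark steel bar (bench holdfast), 20 mm thick, about 240 mm long over all and 85 mm wide, lying flat, its length along x. Origin: on the bench at its middle.
- flange: Bystander: dark steel pipe flange ring, 90 mm across, hole 36 mm, 18 mm thick, lying flat. Origin: centre of its underside.
Things that resemble listed ones, but are neither listed nor needed, are in the scene too. What is shaped like the part that bears handle_mid but pink or yellow is not meant.

How it is judged:
By the outcome, as a careful person would: the job done as asked, in the order asked, and still so for the second after the job is handed in, with the robot touching nothing.
It also fails if it takes over 64 s, if anything falls off the work surface, if the arm or the gripper's body presses on something with over 40 N, if the wrist force passes 120 N, or if a joint passes its speed limit or range.

## Working session

There is one attempt and no reset: what is moved stays moved. The work goes in short steps, Python scripts to look and compute and a shell command to move; the robot and the scene stay as the last step left them, time stands still between calls to the robot, and variables do not carry over. Pictures are saved under pics/ and viewed, about 8 in all and at most 12, crops included, and the job is handed in when it is done.

```bash
mkdir -p pics; ls; python3 - <<'E'
from plant import telemetry, vision
import cv2,numpy as np
s=telemetry.read_state();print(s['t'],s['tool_pos'],s['tool_rot'],s['grip_width'],s['force'])
for n in("side","top","wrist"):
    c=vision.capture(n);cv2.imwrite(f'pics/{n}0.png',c['color'][:,:,::-1])
    print(n,np.round(c['K'],1).tolist(),np.round(c['xyz'],3),np.round(c['orientation'],3).tolist(),[k for k in c])
im=np.vstack([np.hstack([cv2.imread('pics/top0.png'),cv2.imread('pics/side0.png')])])
E
```

```text
pics
0.0 [0.26801141 0.53596848 0.19394232] [[-8.94353956e-01  4.47358978e-01 -9.72245949e-04]
 [ 4.47359998e-01  8.94352654e-01 -1.53725839e-03]
 [ 1.81824401e-04 -1.80979707e-03 -9.99998346e-01]] 0.08776176662094216 [-0.06522566  0.07965049  0.43772981]
side [[433.7, 0.0, 289.3], [0.0, 433.7, 212.5], [0.0, 0.0, 1.0]] [ 0.041 -0.751  0.83 ] [[0.802, 0.353, -0.482], [-0.597, 0.497, -0.629], [0.018, 0.793, 0.61]] ['color', 'K', 'xyz', 'orientation']
top [[425.0, 0.0, 286.6], [0.0, 425.0, 211.9], [0.0, 0.0, 1.0]] [ 0.481 -0.034  1.234] [[0.018, 0.992, -0.123], [-1.0, 0.017, -0.012], [-0.01, 0.123, 0.992]] ['color', 'K', 'xyz', 'orientation']
wrist [[330.0, 0.0, 278.2], [0.0, 330.0, 217.0], [0.0, 0.0, 1.0]] [0.208 0.566 0.383] [[0.448, -0.867, -0.217], [0.894, 0.434, 0.11], [-0.001, -0.243, 0.97]] ['color', 'K', 'xyz', 'orientation']
```

View pics/top0.png

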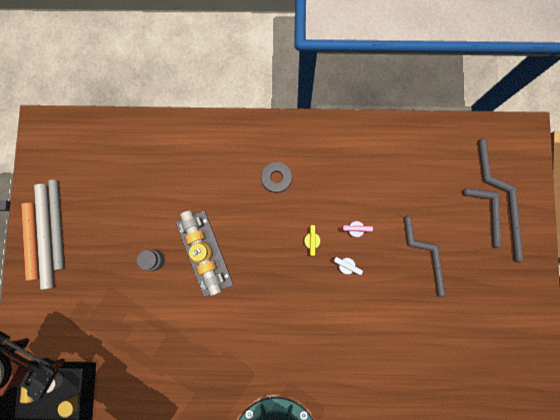

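View pics/side0.png

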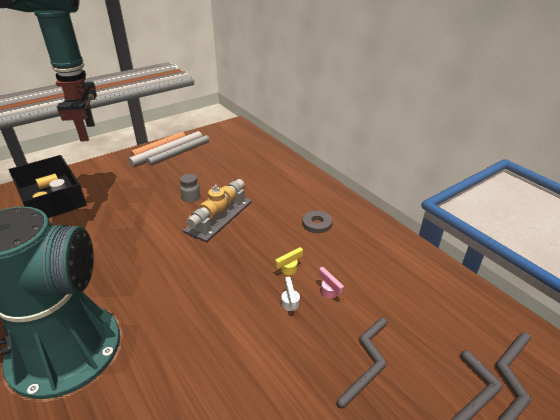

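Top view: the silver handle is at about (348,267) and the valve at (200,252). The pink and yellow look-alikes are at (357,229) and (312,240). I'll mask the handle and the brass in both views.

```bash
cat > h.py <<'E'
import cv2,numpy as np
from plant import telemetry,vision
def ray(c,p):
    u=np.linalg.inv(c['K'])@[p[0],p[1],1]
    return np.array(c['xyz']),np.array(c['orientation'])@(u*[1,-1,-1])
def plane(c,p,z):
    o,d=ray(c,p);return o+d*(z-o[2])/d[2]
def tri(c1,p1,c2,p2):
    (o1,d1),(o2,d2)=ray(c1,p1),ray(c2,p2)
    d1/=np.linalg.norm(d1);d2/=np.linalg.norm(d2)
    s=np.linalg.lstsq(np.stack([d1,-d2],1),o2-o1,rcond=None)[0]
    a,b=o1+s[0]*d1,o2+s[1]*d2
    return (a+b)/2,np.linalg.norm(a-b)
def proj(c,P):
    q=np.array(c['orientation']).T@(np.array(P)-c['xyz'])*[1,-1,-1];q=c['K']@q;return q[:2]/q[2]
E
python3 - <<'E'
from h import *
C={n:vision.capture(n) for n in('top','side')}
cr={'top':[(310,235,80,60),(165,205,70,95)],'side':[(265,270,50,50),(180,170,75,70)]}
out=[]
for n,c in C.items():
    for x,y,w,h in cr[n]:
        a=c['color'][y:y+h,x:x+w,::-1];out.append(cv2.resize(cv2.resize(a,None,fx=300/h,fy=300/h,interpolation=cv2.INTER_CUBIC),(400,300)))
        print(n,(x,y,w,h),'scale',400/w,300/h)
    hsv=cv2.cvtColor(c['color'],cv2.COLOR_RGB2HSV)
    x,y,w,h=cr[n][0]
    m=((hsv[...,1]<60)&(hsv[...,2]>100)).astype(np.uint8);k=np.zeros_like(m);k[y:y+h,x:x+w]=1;m*=k
    ct=max(cv2.findContours(m,0,1)[0],key=cv2.contourArea);print(n,'handle',cv2.minAreaRect(ct),cv2.boundingRect(ct))
    x,y,w,h=cr[n][1]
    m=((hsv[...,0]>12)&(hsv[...,0]<30)&(hsv[...,1]>120)&(hsv[...,2]>150)).astype(np.uint8);k=np.zeros_like(m);k[y:y+h,x:x+w]=1;m*=k
    for ct in cv2.findContours(m,0,1)[0]:
        if cv2.contourArea(ct)>20:print(n,'brass',cv2.minAreaRect(ct),cv2.contourArea(ct))
cv2.imwrite('pics/crops.png',np.vstack([np.hstack(out[:2]),np.hstack(out[2:])]))
E
```

```text
top (310, 235, 80, 60) scale 5.0 5.0
top (165, 205, 70, 95) scale 5.714285714285714 3.1578947368421053
top handle ((347.9862060546875, 265.66552734375), (28.982873916625977, 15.446460723876953), 4.763641834259033) (334, 257, 29, 18)
top brass ((205.3711395263672, 267.3350524902344), (8.63044261932373, 18.27623176574707), 66.03751373291016) 129.5
top brass ((199.2000274658203, 251.9000244140625), (18.782970428466797, 21.0190372467041), 63.43495178222656) 316.0
top brass ((193.6206817626953, 236.44830322265625), (8.66622543334961, 18.120288848876953), 66.80140686035156) 124.0
side (265, 270, 50, 50) scale 8.0 6.0
side (180, 170, 75, 70) scale 5.333333333333333 4.285714285714286
side handle ((290.0, 293.5), (33.0, 18.0), 90.0) (281, 277, 19, 34)
side brass ((214.0955047607422, 202.25283813476562), (14.733970642089844, 25.757951736450195), 57.9946174621582) 170.5
side brass ((221.0, 190.5), (11.0, 26.0), 90.0) 130.5
```

View pics/crops.png

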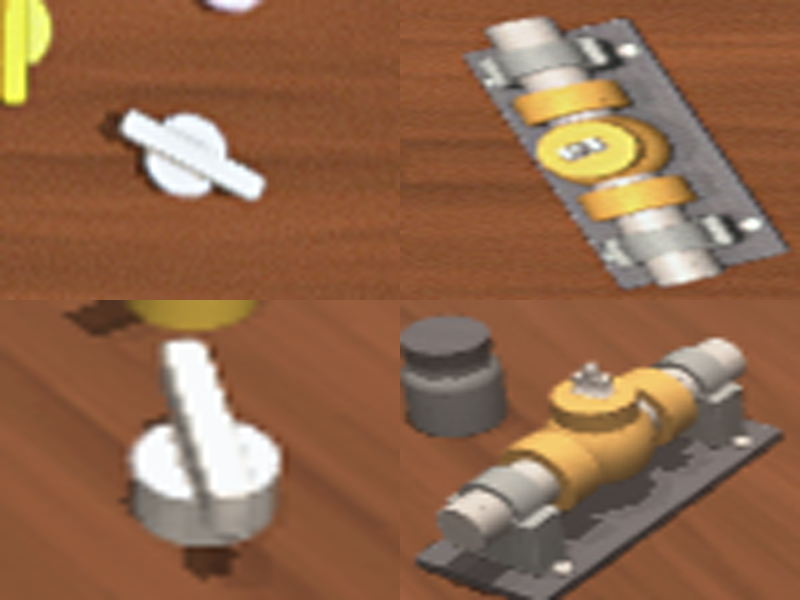

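```bash
python3 - <<'E'
from h import *
t=vision.capture('top');s=vision.capture('side')
for n,a,b in(('wingA',(335.3,259.6),(288.1,277.7)),('wingB',(361.2,272.4),(293.3,302)),('bonnet',(197.7,252.5),(216.2,191.5))):
    print(n,tri(t,a,s,b))
A,B=plane(t,(335.3,259.6),.056),plane(t,(361.2,272.4),.056)
print('wing',A,B,(A+B)/2,np.linalg.norm(A-B),np.degrees(np.arctan2(*(A-B)[1::-1])))
A,B=plane(t,(186,213),.06),plane(t,(215.4,292),.06)
print('pipe',A,B,(A+B)/2,np.linalg.norm(A-B),np.degrees(np.arctan2(*(A-B)[1::-1])))
print(plane(t,(197.7,252.5),.094), plane(s,(216.2,191.5),.094),telemetry.read_state()['t'])
E
```

```text
wingA (array([ 0.49703211, -0.15690417,  0.05130662]), np.float64(0.0007169445460258292))
wingB (array([ 0.46198168, -0.22720318,  0.05166209]), np.float64(0.0025896724640614445))
bonnet (array([0.50829085, 0.21567433, 0.09351391]), np.float64(0.00010353192039158583))
wing [ 0.49667167 -0.15621808  0.056     ] [ 0.4631235  -0.22722052  0.056     ] [ 0.47989759 -0.1917193   0.056     ] 0.07852913828404881 64.70958387946824
pipe [0.61814743 0.26051819 0.06      ] [0.40294365 0.16996271 0.06      ] [0.51054554 0.21524045 0.06      ] 0.2334801065438203 22.82084545200448
[0.50832422 0.21554172 0.094     ] [0.50794044 0.21506689 0.094     ] 0.35
```

Stem axis is at about (0.508, 0.2155), with the pipe at 22.8°. The handle is at (0.480, -0.192), with the wing at 64.7°. Moving over the handle.

```bash

python3 -m creep '[[[-0.032,-0.035,0],0],[[-0.032,-0.035,0],0],[[-0.032,-0.035,0],0],[[-0.032,-0.035,0],0],[[-0.032,-0.035,0],0]]' 1
python3 -m creep '[[[-0.032,-0.035,0],0],[[-0.032,-0.035,0],0],[[-0.032,-0.035,0],0],[[-0.032,-0.035,0],0],[[-0.032,-0.035,0],0]]'
python3 -m creep '[[[-0.032,-0.035,0],0],[[-0.032,-0.035,0],0],[[-0.032,-0.035,0],0],[[-0.032,-0.035,0],0],[[-0.032,-0.035,0],0]]'
python3 -m creep '[[[-0.03,-0.03,0],0],[[0,0,0],0.148],[[0,0,0],0.148],[[0,0,0],0.148],[[0,0,0],0.148]]'
python3 -m creep '[[[0,0,0],0.148],[[0,0,0],0.148],[[0,0,0],0.148],[[0,0,0],0.148],[[0,0,0],0.148]]'
python3 -m creep '[[[0,0,0],0.148],[[0,0,0],0.068],[[0,0,0],0],[[0,0,0],0]]'
```

```text
t: 0.85
tool_pos: [0.3334, 0.3069, 0.1949]
tool_rot: [[-0.895, 0.447, 0.001], [0.447, 0.895, 0.0], [-0.0, 0.0, -1.0]]
force: [0.8, -0.4, 0.5]
grip_width: 0.0879
t: 1.35
tool_pos: [0.3983, 0.0786, 0.1951]
tool_rot: [[-0.894, 0.447, 0.001], [0.447, 0.894, 0.0], [-0.001, 0.0, -1.0]]
force: [1.7, 1.2, 0.9]
grip_width: 0.0876
t: 1.85
tool_pos: [0.4631, -0.1498, 0.195]
tool_rot: [[-0.894, 0.448, 0.001], [0.448, 0.894, -0.0], [-0.001, 0.0, -1.0]]
force: [-0.1, -0.8, 0.1]
grip_width: 0.0876
t: 2.35
tool_pos: [0.4762, -0.1882, 0.1947]
tool_rot: [[-0.487, 0.874, -0.0], [0.874, 0.487, -0.0], [0.0, -0.0, -1.0]]
force: [1.1, 0.2, 0.4]
grip_width: 0.088
t: 2.85
tool_pos: [0.4763, -0.1879, 0.1948]
tool_rot: [[0.229, 0.973, 0.0], [0.973, -0.229, -0.0], [-0.0, 0.0, -1.0]]
force: [0.8, -0.5, 0.6]
grip_width: 0.0878
t: 3.25
tool_pos: [0.4762, -0.1879, 0.1948]
tool_rot: [[0.425, 0.905, -0.0], [0.905, -0.425, -0.0], [-0.0, 0.0, -1.0]]
force: [-0.4, -0.4, 0.2]
grip_width: 0.0876
```

```bash
python3 - <<'E'
from h import *
w=vision.capture('wrist');cv2.imwrite('pics/w1.png',w['color'][:,:,::-1]);np.save('w1.npy',w,allow_pickle=True)
print(proj(w,[.48,-.192,.056]))
hsv=cv2.cvtColor(w['color'],cv2.COLOR_RGB2HSV)
m=((hsv[...,1]<50)&(hsv[...,2]>215)).astype(np.uint8)
for ct in cv2.findContours(m,0,1)[0]:
    if cv2.contourArea(ct)>200:print(cv2.minAreaRect(ct),cv2.contourArea(ct))
E
```

```text
[284.60296747 203.62175143]
((368.23291015625, 183.28770446777344), (35.112342834472656, 14.279020309448242), 69.44395446777344) 343.5
((284.2030029296875, 200.7388916015625), (75.55648803710938, 40.148590087890625), 69.62356567382812) 1667.5
((392.74481201171875, 179.4160919189453), (78.07054901123047, 20.17836570739746), 69.53773498535156) 985.5
```

View pics/w1.png

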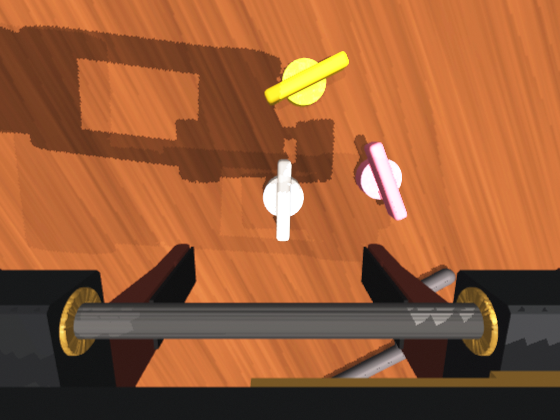

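The wing's top edge runs from about (285,161) to (283,240), almost in line with the tool's x. I'll get its exact pose from the rays.

```bash
python3 - <<'E'
from h import *
w=np.load('w1.npy',allow_pickle=True).item();t=vision.capture('top')
A,B=plane(w,(285.2,161),.056),plane(w,(282.8,240.5),.056)
print(A,B,(A+B)/2,np.linalg.norm(A-B),np.degrees(np.arctan2(*(A-B)[1::-1])))
print(tri(w,(285.2,161),t,(335.3,259.6)),tri(w,(282.8,240.5),t,(361.2,272.4)))
s=telemetry.read_state();R=np.array(s['tool_rot']);d=(A+B)/2-s['tool_pos'];print(R.T@d, s['tool_rot'],s['qpos'])
E
```

```text
[ 0.49854874 -0.15347725  0.056     ] [ 0.46175197 -0.22680479  0.056     ] [ 0.48015035 -0.19014102  0.056     ] 0.08204225417468251 63.35187352649923
(array([ 0.4976138 , -0.15369776,  0.06859878]), np.float64(0.0032800165884200954)) (array([ 0.46265814, -0.22627958,  0.05916321]), np.float64(0.0013248413758286451))
[-0.0003312   0.00451152  0.13877513] [[ 4.25507619e-01  9.04954840e-01 -6.48228721e-05]
 [ 9.04954837e-01 -4.25507623e-01 -7.87223077e-05]
 [-9.88227596e-05 -2.51648299e-05 -9.99999995e-01]] [-5.10745827e-01  2.32197012e-01  1.69703601e+00 -1.07173607e-04
  1.21237770e+00 -7.11854820e-02]
```

```bash

python3 -m creep '[[[0,0.0045,0.03],0.01],[[0,0,0.04],0],[[0,0,0.04],0],[[0,0,0.033],0],[[0,0,0.015],0]]' 1
python3 -m creep '[[[0,0,0.005],0],[[0,0,0],0]]' -1 30
python3 -m creep '[[[0,0,0],0],[[0,0,0],0],[[0,0,0],0],[[0,0,0],0],[[0,0,0],0]]' -1 45
```

```text
t: 3.85
tool_pos: [0.4784, -0.1888, 0.034]
tool_rot: [[0.435, 0.9, -0.004], [0.9, -0.435, 0.002], [0.0, -0.004, -1.0]]
force: [-0.1, -0.2, 0.2]
grip_width: 0.0882
t: 4.05
tool_pos: [0.4801, -0.1898, 0.0314]
tool_rot: [[0.435, 0.9, -0.001], [0.9, -0.435, 0.0], [-0.0, -0.001, -1.0]]
force: [-0.0, -0.0, 0.0]
grip_width: 0.0754
t: 4.55
tool_pos: [0.4805, -0.19, 0.0322]
tool_rot: [[0.436, 0.9, 0.001], [0.9, -0.436, -0.0], [-0.0, 0.001, -1.0]]
force: [0.6, -0.1, 0.5]
grip_width: 0.0351
```

```bash

python3 -m creep '[[[0,0,0],0],[[0,0,0],0],[[0,0,0],0],[[0,0,0],0]]' -1 45
python3 -m creep '[[[0,0,-0.01],0],[[0,0,-0.03],0],[[0,0,-0.04],0],[[0,0,-0.04],0],[[0,0,-0.04],0]]'
python3 -m creep '[[[0,0,0],-0.149],[[0,0,0],-0.149],[[0,0,0],-0.149],[[0,0,0],-0.149],[[0,0,0],-0.149]]'
python3 -m creep '[[[0,0,0],-0.149],[[0,0,0],-0.149],[[0,0,0],-0.149],[[0,0,0],-0.149],[[0,0,0],-0.149]]'
python3 -m creep '[[[0.0125,0.0455,0],0],[[0.0125,0.0455,0],0],[[0.0125,0.0455,0],0],[[0.0125,0.0455,0],0],[[0.0125,0.0455,0],0]]'
python3 -m creep '[[[0.0125,0.0455,0],0],[[0.0125,0.0455,0],0],[[0.0125,0.0455,0],0],[[0,0,0],0],[[0,0,0],0]]'
python3 - <<'E'
from h import *
w=vision.capture('wrist');np.save('w2.npy',w,allow_pickle=True)
u,v=proj(w,[.508,.2155,.118]);print(u,v,telemetry.read_state()['moment'])
cv2.imwrite('pics/w2.png',w['color'][:,:,::-1])
E
```

```text
t: 4.95
tool_pos: [0.4803, -0.1899, 0.0317]
tool_rot: [[0.436, 0.9, -0.0], [0.9, -0.436, -0.0], [-0.0, -0.0, -1.0]]
force: [-0.4, -0.5, -0.6]
grip_width: 0.0034
t: 5.45
tool_pos: [0.48, -0.1897, 0.194]
tool_rot: [[0.436, 0.9, 0.0], [0.9, -0.436, -0.0], [-0.0, 0.0, -1.0]]
force: [0.9, -0.1, -0.5]
grip_width: 0.0005
t: 5.95
tool_pos: [0.4802, -0.1898, 0.1926]
tool_rot: [[-0.296, 0.955, 0.0], [0.955, 0.296, -0.0], [-0.0, 0.0, -1.0]]
force: [-0.5, 0.0, 0.6]
grip_width: 0.0005
t: 6.45
tool_pos: [0.4802, -0.1898, 0.1925]
tool_rot: [[-0.865, 0.502, 0.0], [0.502, 0.865, -0.0], [-0.0, -0.0, -1.0]]
force: [-0.3, 0.2, 0.5]
grip_width: 0.0004
t: 6.95
tool_pos: [0.542, 0.0397, 0.1926]
tool_rot: [[-0.862, 0.507, 0.001], [0.507, 0.862, -0.0], [-0.001, 0.0, -1.0]]
force: [0.2, 0.3, 0.1]
grip_width: 0.0008
t: 7.45
tool_pos: [0.5784, 0.1754, 0.192]
tool_rot: [[-0.863, 0.505, -0.0], [0.505, 0.863, -0.001], [-0.0, -0.001, -1.0]]
force: [0.8, -1.0, 0.1]
grip_width: 0.0005
276.9953511002331 115.74812896033079 [-0.04910947  0.00930406  0.01470406]
```

View pics/w2.png

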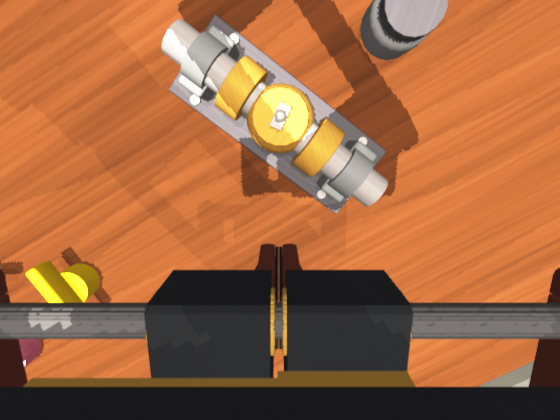

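The wrist view shows the stem clearly at (281,117), with its flats leaning right of vertical. But the gripper is shut on nothing: the grasp missed, and I should have checked the grip width before lifting. I'll look at where the handle is now.

```bash
python3 - <<'E'
from h import *
out=[]
t=vision.capture('top');s=vision.capture('side')
a=t['color'][205:295,290:400,::-1];out.append(cv2.resize(a,(400,327),interpolation=3))
b=s['color'][230:320,255:365,::-1];out.append(cv2.resize(b,(400,327),interpolation=3))
w=np.load('w2.npy',allow_pickle=True).item()
c=cv2.resize(w['color'][90:145,245:315,::-1],(350,273),interpolation=3)
r=np.zeros((273,800,3),np.uint8);r[:,:350]=c
cv2.imwrite('pics/c2.png',np.vstack([np.hstack(out),r]))
E
```

```text
(no output)
```

View pics/c2.png

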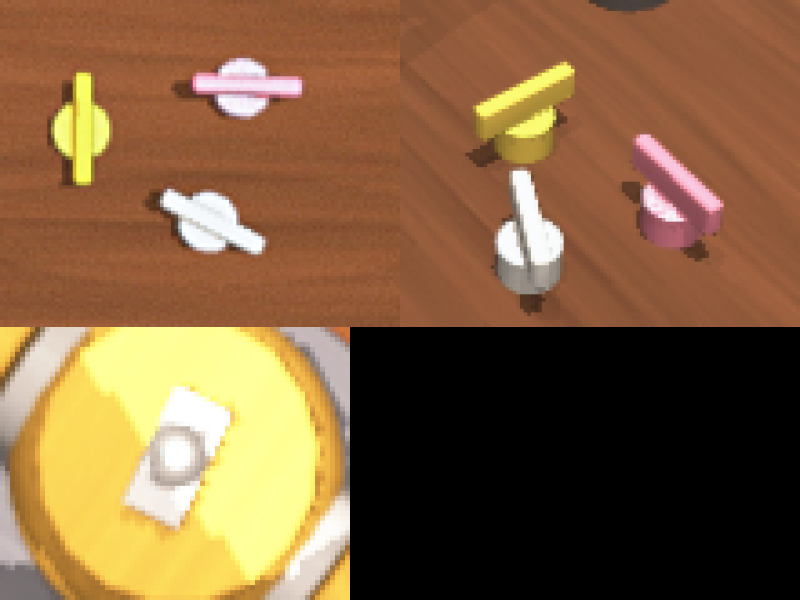

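The handle hasn't moved: it still spans (334,257) to (362,274) in the top view. So I need to check the tool's position against the cameras.

```bash
python3 - <<'E'
from h import *
s=telemetry.read_state();p=np.array(s['tool_pos']);R=np.array(s['tool_rot']);print(p)
out=[]
for n in('wrist','top','side'):
    c=vision.capture(n);u,v=proj(c,p);print(n,u,v, proj(c,p-R[:,2]*.06))
    i=c['color'][:,:,::-1].copy()
    x,y=int(u)-40,int(v)-45
    x=max(x,0);y=max(y,0)
    i=cv2.resize(i[y:y+90,x:x+80],(260,292),interpolation=3);print(n,'orig',x,y,3.25)
    cv2.circle(i,(int((u-x)*3.25),int((v-y)*3.25)),3,(0,0,255),-1)
    out.append(i)
w=np.load('w1.npy',allow_pickle=True).item()
cv2.imwrite('pics/c3.png',np.hstack(out))
E
```

```text
[0.57825454 0.17326931 0.19194778]
wrist 278.428719930364 248.82447918734948 [278.62190316 295.83535878]
wrist orig 238 203 3.25
top 207.40526955068805 223.23410806691663 [202.36459145 220.74006332]
top orig 167 178 3.25
side 242.40611435191272 161.79815162636436 [241.35205524 142.94521627]
side orig 202 116 3.25
```

View pics/c3.png

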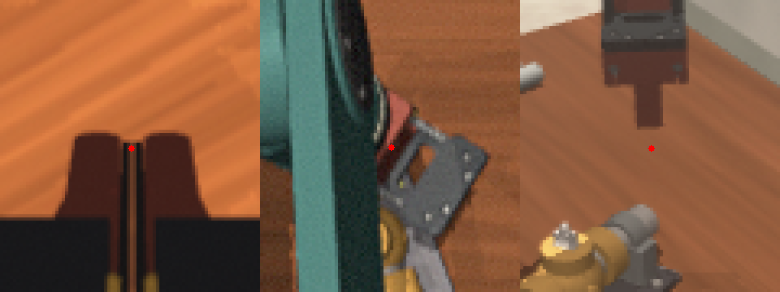

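In the side view the reported TCP (242,162) lies about 6.5 px, roughly 20 mm, below the visible fingertip (242,155). So the fingers probably closed above the wing. I'll go back and triangulate the real fingertips low over the handle.

```bash

python3 -m creep '[[[-0.0125,-0.0455,0],0],[[-0.0125,-0.0455,0],0],[[-0.0125,-0.0455,0],0],[[-0.0125,-0.0455,0],0],[[-0.0125,-0.0455,0],0]]' 1
python3 -m creep '[[[-0.0125,-0.0455,0],0],[[-0.0125,-0.0455,0],0],[[-0.0125,-0.0455,0],0],[[0,0,0],0.149],[[0,0,0],0.149]]'
python3 -m creep '[[[0,0,0],0.149],[[0,0,0],0.149],[[0,0,0],0.149],[[0,0,0],0.149],[[0,0,0],0.149]]'
python3 -m creep '[[[0,0,0],0.149],[[0,0,0],0.149],[[0,0,0],0.149],[[0,0,0.04],0],[[0,0,0.04],0]]'
python3 -m creep '[[[0,0,0.04],0],[[0,0,0.026],0],[[0,0,0.008],0],[[0,0,0],0],[[0,0,0],0]]'
python3 - <<'E'
from h import *
s=telemetry.read_state();p=np.array(s['tool_pos']);R=np.array(s['tool_rot']);print(p,s['grip_width'])
out=[]
for n in('top','side','wrist'):
    c=vision.capture(n);np.save(f'{n}3.npy',c,allow_pickle=True)
    i=c['color'][:,:,::-1].copy()
    u,v=proj(c,p)
    if n!='wrist':
        x,y=int(u)-33,int(v)-37
        i=cv2.resize(i[y:y+75,x:x+66],(330,375),interpolation=3);k=5;print(n,'orig',x,y,k)
    else:
        x,y=140,120;i=i[y:y+300,x:x+280];i=cv2.copyMakeBorder(cv2.resize(i,(140,150)),0,225,0,0,0);k=.5
    for g in(-.044,0,.044):
        u,v=proj(c,p+R[:,1]*g);cv2.circle(i,(int((u-x)*k),int((v-y)*k)),2,(0,0,255),-1)
    out.append(i)
cv2.imwrite('pics/c4.png',np.hstack(out))
E
```

```text
t: 8.25
tool_pos: [0.5162, -0.0555, 0.192]
tool_rot: [[-0.861, 0.508, 0.0], [0.508, 0.861, -0.0], [-0.001, -0.0, -1.0]]
force: [0.2, 0.2, -0.3]
grip_width: 0.0368
t: 8.75
tool_pos: [0.4792, -0.1923, 0.1919]
tool_rot: [[-0.667, 0.745, 0.0], [0.745, 0.667, -0.0], [-0.0, -0.0, -1.0]]
force: [0.9, -0.4, 0.3]
grip_width: 0.0769
t: 9.25
tool_pos: [0.4797, -0.1905, 0.1919]
tool_rot: [[0.012, 1.0, -0.0], [1.0, -0.012, -0.0], [-0.0, -0.0, -1.0]]
force: [-0.4, -0.9, 0.2]
grip_width: 0.0878
t: 9.75
tool_pos: [0.4813, -0.1914, 0.1124]
tool_rot: [[0.437, 0.899, 0.004], [0.899, -0.437, -0.002], [-0.0, 0.005, -1.0]]
force: [0.6, -0.3, -1.5]
grip_width: 0.0879
t: 10.25
tool_pos: [0.4811, -0.1907, 0.0389]
tool_rot: [[0.436, 0.9, 0.002], [0.9, -0.436, -0.001], [-0.0, 0.002, -1.0]]
force: [0.2, -0.4, -0.3]
grip_width: 0.0876
[ 0.4810899  -0.19068637  0.03892024] 0.08759909324639169
top orig 314 228 5
side orig 257 255 5
```

View pics/c4.png

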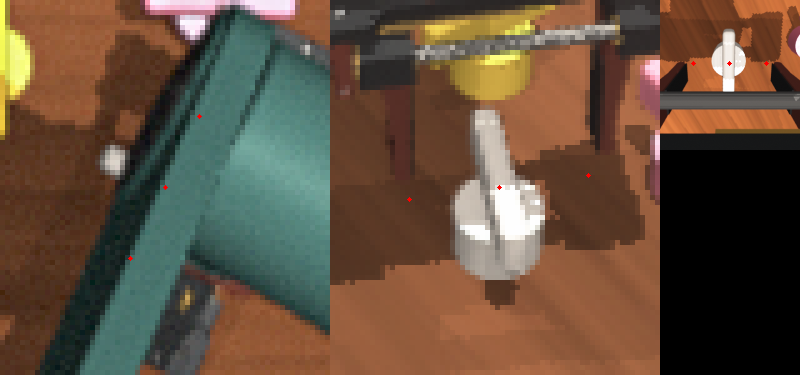

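In the side view the fingertips are at crop (403,180) and (607,153). That is about 4 px above the predicted marks, so the tips really are higher than reported. I'll find the hub top by feel: jaws to about 30 mm, then a slow descent.

```bash

python3 -m creep '[[[0,0,0],0],[[0,0,0],0],[[0,0,0],0],[[0,0,0],0],[[0,0,0],0]]' -0.3 20
python3 -m creep '[[[0,0,0.005],0],[[0,0,0.005],0],[[0,0,0],0]]'
python3 -m creep '[[[0,0,0.002],0],[[0,0,0.002],0],[[0,0,0],0]]'
python3 -m creep '[[[0,0,0.002],0],[[0,0,0.002],0],[[0,0,0],0]]'
```

```text
t: 10.9
tool_pos: [0.4803, -0.1898, 0.0378]
tool_rot: [[0.436, 0.9, -0.0], [0.9, -0.436, -0.0], [-0.0, -0.0, -1.0]]
force: [-0.6, 1.0, 0.5]
grip_width: 0.0511
t: 11.2
tool_pos: [0.4796, -0.1895, 0.0268]
tool_rot: [[0.436, 0.9, -0.002], [0.9, -0.436, 0.001], [-0.0, -0.002, -1.0]]
force: [-0.4, 0.4, -0.2]
grip_width: 0.0313
t: 11.5
tool_pos: [0.4801, -0.1898, 0.0235]
tool_rot: [[0.436, 0.9, -0.0], [0.9, -0.436, 0.0], [-0.0, -0.0, -1.0]]
force: [-0.1, -0.3, -1.1]
grip_width: 0.0308
t: 11.8
tool_pos: [0.4801, -0.1898, 0.0195]
tool_rot: [[0.436, 0.9, -0.0], [0.9, -0.436, 0.0], [-0.0, -0.0, -1.0]]
force: [-0.2, -0.5, 0.2]
grip_width: 0.0307
```

```bash

python3 -m creep '[[[0,0,0.002],0],[[0,0,0.002],0],[[0,0,0],0]]'
python3 -m creep '[[[0,0,0.002],0],[[0,0,0.001],0],[[0,0,0],0]]'
```

```text
t: 12.1
tool_pos: [0.4801, -0.1897, 0.0155]
tool_rot: [[0.436, 0.9, -0.0], [0.9, -0.436, 0.0], [-0.0, -0.001, -1.0]]
force: [0.7, -0.2, 0.9]
grip_width: 0.0305
t: 12.4
tool_pos: [0.4802, -0.1898, 0.0126]
tool_rot: [[0.436, 0.9, -0.0], [0.9, -0.436, 0.0], [-0.0, -0.0, -1.0]]
force: [0.1, -0.0, 0.6]
grip_width: 0.0305
```

```bash
python3 - <<'E'
from h import *
s=telemetry.read_state();p=np.array(s['tool_pos']);R=np.array(s['tool_rot']);print(p,s['force'])
out=[]
for n in('side','wrist'):
    c=vision.capture(n);np.save(f'{n}5.npy',c,allow_pickle=True)
    i=c['color'][:,:,::-1].copy()
    u,v=proj(c,p)
    if n!='wrist':
        x,y=int(u)-33,int(v)-37;k=6
        i=cv2.resize(i[y:y+65,x:x+66],(396,390),interpolation=3);print(n,'orig',x,y,k)
    else:
        x,y=178,130;k=2;i=cv2.resize(i[y:y+195,x:x+198],(396,390))
    for g in(-.015,0,.015):
        u,v=proj(c,p+R[:,1]*g);cv2.circle(i,(int((u-x)*k),int((v-y)*k)),2,(0,0,255),-1)
    out.append(i)
cv2.imwrite('pics/c5.png',np.hstack(out))
E
```

```text
[ 0.48018028 -0.18981018  0.01261231] [ 0.127642   -0.00321262  0.63203184]
side orig 257 262 6
```

View pics/c5.png

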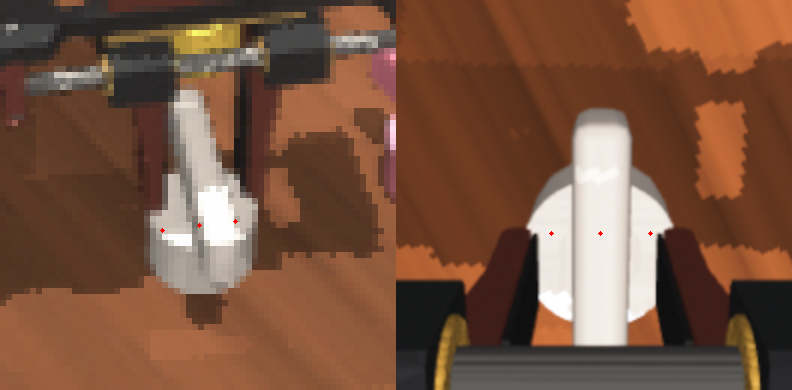

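The tips now straddle the wing just above the hub, about 20–25 mm higher than reported. Gripping here, with the width checked before lifting.

```bash

python3 -m creep '[[[0,0,0.001],0],[[0,0,0],0],[[0,0,0],0],[[0,0,0],0],[[0,0,0],0]]' -1 45
python3 -m creep '[[[0,0,0],0],[[0,0,0],0],[[0,0,0],0]]' -1 45
```

```text
t: 13.0
tool_pos: [0.4803, -0.1899, 0.0117]
tool_rot: [[0.436, 0.9, -0.0], [0.9, -0.436, -0.0], [-0.0, 0.0, -1.0]]
force: [0.9, 0.2, -0.9]
grip_width: 0.0137
t: 13.3
tool_pos: [0.4802, -0.1898, 0.0117]
tool_rot: [[0.436, 0.9, -0.0], [0.9, -0.436, 0.0], [-0.0, -0.0, -1.0]]
force: [0.3, 0.3, -2.7]
grip_width: 0.0137
```

```bash
python3 - <<'E'
from h import *
w=np.load('w2.npy',allow_pickle=True).item()
hsv=cv2.cvtColor(w['color'],cv2.COLOR_RGB2HSV)
m=(hsv[...,1]<70).astype(np.uint8);k=np.zeros_like(m);k[98:136,262:300]=1
ct=max(cv2.findContours(m*k,0,1)[0],key=cv2.contourArea)
r=cv2.minAreaRect(ct);b=cv2.boxPoints(r);print(r)
P=[plane(w,q,.108) for q in b]
L=[P[i+1]-P[i] for i in range(3)];l=max(L,key=np.linalg.norm)
print([np.linalg.norm(a) for a in L],np.degrees(np.arctan2(l[1],l[0])))
print('flat centre',np.mean(P,0))
# brass disc in w2
m=((hsv[...,0]>12)&(hsv[...,0]<32)&(hsv[...,1]>100)&(hsv[...,2]>140)).astype(np.uint8);k[:]=0;k[80:155,243:320]=1
ct=max(cv2.findContours(m*k,0,1)[0],key=cv2.contourArea);print(cv2.minEnclosingCircle(ct),cv2.fitEllipse(ct),'depth .094 centre',plane(w,cv2.minEnclosingCircle(ct)[0],.094),w['xyz'])
E
```

```text
((279.8731689453125, 115.44145965576172), (12.990804672241211, 26.191137313842773), 24.775142669677734)
[np.float64(0.019983733753600467), np.float64(0.010141021235055524), np.float64(0.02005513883584824)] -55.81006066654467
flat centre [0.5085411  0.21775645 0.108     ]
((279.0227355957031, 117.34091186523438), 34.39788055419922) ((279.7588195800781, 117.17237091064453), (62.83513259887695, 68.29641723632812), 32.99441909790039) depth .094 centre [0.50883326 0.21687816 0.094     ] [0.52027533 0.20932411 0.38131225]
```

The grip is firm at 13.7 mm. The flats measure 20.0 × 10.1 mm at 124°, about 79° clockwise of in-line. Lifting, turning 60° CCW and moving over the stem.

```bash

python3 -m creep '[[[0,0,-0.01],0],[[0,0,-0.03],0],[[0,0,-0.045],0],[[0,0,-0.045],0],[[0,0,-0.04],0]]'
python3 -m creep '[[[0,0,0],-0.149],[[0,0,0],-0.149],[[0,0,0],-0.149],[[0,0,0],-0.149],[[0,0,0],-0.149]]'
python3 -m creep '[[[0,0,0],-0.149],[[0,0,0],-0.149],[[0.03,0.024,0],0],[[0.036,0.028,0],0],[[0.036,0.028,0],0]]'
python3 -m creep '[[[0.036,0.028,0],0],[[0.036,0.028,0],0],[[0.036,0.028,0],0],[[0.036,0.028,0],0],[[0.036,0.028,0],0]]'
python3 -m creep '[[[0.036,0.028,0],0],[[0,0,0],0],[[0,0,0],0]]'
python3 - <<'E'
from h import *
s=telemetry.read_state();p=np.array(s['tool_pos']);R=np.array(s['tool_rot']);print(p,s['grip_width'],s['moment'],s['force'])
print('to stem in tool axes',R.T@(np.array([.5085,.2165,p[2]])-p),'yaw x',np.degrees(np.arctan2(R[1,0],R[0,0])))
out=[]
for n in('side','wrist'):
    c=vision.capture(n);np.save(f'{n}6.npy',c,allow_pickle=True)
    i=c['color'][:,:,::-1].copy()
    if n=='side': i=cv2.resize(i[125:225,170:270],(400,400),interpolation=3);print('side orig 170 125 x4',proj(c,[.5085,.2165,.118]),proj(c,[.5085,.2165,.168]))
    else: i=i[0:400,80:480]
    out.append(i)
cv2.imwrite('pics/c6.png',np.hstack(out))
E
```

```text
t: 13.8
tool_pos: [0.48, -0.1897, 0.1845]
tool_rot: [[0.436, 0.9, 0.001], [0.9, -0.436, -0.0], [-0.0, 0.001, -1.0]]
force: [0.0, -0.2, -2.7]
grip_width: 0.0137
t: 14.3
tool_pos: [0.4798, -0.1896, 0.1823]
tool_rot: [[-0.296, 0.955, -0.0], [0.955, 0.296, 0.0], [0.0, -0.0, -1.0]]
force: [0.1, 0.4, -3.2]
grip_width: 0.014
t: 14.8
tool_pos: [0.4893, -0.0594, 0.1823]
tool_rot: [[-0.557, 0.831, -0.0], [0.831, 0.557, 0.0], [0.0, -0.0, -1.0]]
force: [1.1, -0.4, -2.6]
grip_width: 0.0138
t: 15.3
tool_pos: [0.5048, 0.1687, 0.1824]
tool_rot: [[-0.558, 0.83, -0.0], [0.83, 0.558, -0.0], [-0.0, -0.0, -1.0]]
force: [0.9, -1.0, -1.4]
grip_width: 0.0136
t: 15.6
tool_pos: [0.5079, 0.2131, 0.1819]
tool_rot: [[-0.56, 0.828, -0.001], [0.828, 0.56, -0.001], [-0.0, -0.001, -1.0]]
force: [0.3, 0.1, -2.1]
grip_width: 0.0134
[0.50793487 0.21307555 0.18192028] 0.013439602038721122 [-0.09805412  0.04237867  0.0083491 ] [ 0.25628425  0.09924381 -2.1475681 ]
to stem in tool axes [ 2.51975628e-03  2.38685127e-03 -2.86486517e-06] yaw x 124.07755866553107
side orig 170 125 x4 [215.42881705 184.4599186 ] [213.91680002 169.88162206]
```

View pics/c6.png

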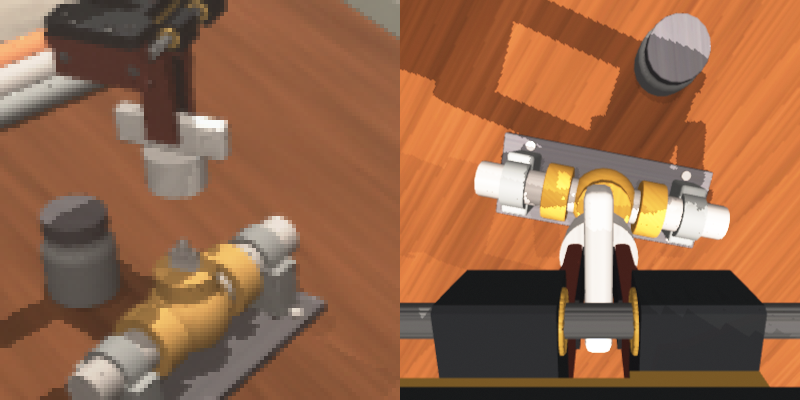

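Side view: the handle is held upright. The hub's underside centre is at about (214,170) and the stem tip at (216,185), so they line up to about 1–2 mm. I'll apply the small correction and descend, watching the force.

```bash

python3 -m creep '[[[0.0025,0.003,0.005],0],[[0,0,0.015],0],[[0,0,0.015],0],[[0,0,0.01],0],[[0,0,0],0]]'
python3 -m creep '[[[0,0,0.004],0],[[0,0,0.004],0],[[0,0,0],0]]'
python3 -m creep '[[[0,0,0.004],0],[[0,0,0.003],0],[[0,0,0],0]]'
```

```text
t: 16.2
tool_pos: [0.5085, 0.215, 0.1352]
tool_rot: [[-0.557, 0.831, -0.003], [0.831, 0.557, -0.001], [0.001, -0.003, -1.0]]
force: [-0.0, -0.7, -3.0]
grip_width: 0.0133
t: 16.5
tool_pos: [0.5097, 0.2161, 0.1286]
tool_rot: [[-0.558, 0.83, -0.0], [0.83, 0.558, -0.0], [-0.0, -0.0, -1.0]]
force: [0.2, -0.1, -1.8]
grip_width: 0.0137
t: 16.8
tool_pos: [0.5094, 0.2161, 0.1213]
tool_rot: [[-0.558, 0.83, -0.001], [0.83, 0.558, -0.0], [0.0, -0.001, -1.0]]
force: [-0.1, 0.0, -2.9]
grip_width: 0.0136
```

```bash

python3 -m creep '[[[0,0,0.003],0],[[0,0,0.002],0],[[0,0,0],0]]'
python3 -m creep '[[[0,0,0.002],0],[[0,0,0],0]]'
python3 -m creep '[[[0,0,0.001],0],[[0,0,0],0]]'
```

```text
t: 17.1
tool_pos: [0.5095, 0.2161, 0.1164]
tool_rot: [[-0.558, 0.83, -0.001], [0.83, 0.558, -0.0], [0.0, -0.001, -1.0]]
force: [-0.2, 0.8, -2.8]
grip_width: 0.0137
t: 17.3
tool_pos: [0.5096, 0.2161, 0.1145]
tool_rot: [[-0.558, 0.83, -0.0], [0.83, 0.558, -0.0], [0.0, -0.0, -1.0]]
force: [0.0, -0.2, -2.4]
grip_width: 0.0138
t: 17.5
tool_pos: [0.5097, 0.2161, 0.1137]
tool_rot: [[-0.558, 0.83, -0.0], [0.83, 0.558, -0.0], [-0.0, -0.0, -1.0]]
force: [0.2, 0.8, -2.3]
grip_width: 0.0136
```

```bash

python3 -m creep '[[[0,0,0.001],0],[[0,0,0],0]]'
python3 -m creep '[[[0,0,0.001],0],[[0,0,0],0]]'
python3 -m creep '[[[0,0,0.001],0],[[0,0,0],0]]'
```

```text
t: 17.7
tool_pos: [0.5097, 0.2163, 0.1127]
tool_rot: [[-0.558, 0.83, -0.0], [0.83, 0.558, 0.0], [0.0, -0.0, -1.0]]
force: [0.1, 0.6, -1.8]
grip_width: 0.0135
t: 17.9
tool_pos: [0.5097, 0.2162, 0.1116]
tool_rot: [[-0.558, 0.83, -0.0], [0.83, 0.558, -0.0], [0.0, -0.0, -1.0]]
force: [-0.8, 1.1, -2.9]
grip_width: 0.0135
t: 18.1
tool_pos: [0.5097, 0.2162, 0.1106]
tool_rot: [[-0.558, 0.83, -0.0], [0.83, 0.558, -0.0], [0.0, -0.0, -1.0]]
force: [0.6, 0.4, -2.2]
grip_width: 0.0135
```

It has passed the shoulder height with no force, so the flats seem to match. Continuing to the seat.

```bash

python3 -m creep '[[[0,0,0.001],0],[[0,0,0.001],0],[[0,0,0],0]]'
python3 -m creep '[[[0,0,0.001],0],[[0,0,0],0]]'
python3 -m creep '[[[0,0,0.001],0],[[0,0,0],0]]'
python3 -m creep '[[[0,0,0.0005],0],[[0,0,0],0]]'
```

```text
t: 18.4
tool_pos: [0.5097, 0.2161, 0.1086]
tool_rot: [[-0.558, 0.83, -0.0], [0.83, 0.558, -0.0], [0.0, -0.0, -1.0]]
force: [-0.4, 1.1, -2.7]
grip_width: 0.0135
t: 18.6
tool_pos: [0.5097, 0.2162, 0.1076]
tool_rot: [[-0.558, 0.83, -0.0], [0.83, 0.558, -0.0], [0.0, -0.0, -1.0]]
force: [0.2, 0.7, -2.2]
grip_width: 0.0133
t: 18.8
tool_pos: [0.5097, 0.2162, 0.1066]
tool_rot: [[-0.558, 0.83, -0.0], [0.83, 0.558, -0.0], [-0.0, -0.0, -1.0]]
force: [0.5, 0.7, -1.8]
grip_width: 0.013
t: 19.0
tool_pos: [0.5097, 0.2162, 0.1062]
tool_rot: [[-0.558, 0.83, -0.0], [0.83, 0.558, -0.0], [-0.0, -0.0, -1.0]]
force: [-1.3, 1.0, -2.4]
grip_width: 0.0134
```

```bash

python3 -m creep '[[[0,0,0.0005],0],[[0,0,0],0]]'
python3 -m creep '[[[0,0,0.0005],0],[[0,0,0],0]]'
python3 -m creep '[[[0,0,0.0005],0],[[0,0,0],0]]'
```

```text
t: 19.2
tool_pos: [0.5098, 0.2162, 0.1057]
tool_rot: [[-0.558, 0.83, -0.0], [0.83, 0.558, -0.0], [-0.0, -0.0, -1.0]]
force: [-0.1, 0.6, -2.5]
grip_width: 0.0134
t: 19.4
tool_pos: [0.5098, 0.2163, 0.1057]
tool_rot: [[-0.558, 0.83, 0.0], [0.83, 0.558, 0.0], [-0.0, 0.0, -1.0]]
force: [-0.9, 0.9, 3.3]
grip_width: 0.0135
t: 19.6
tool_pos: [0.5099, 0.2163, 0.1056]
tool_rot: [[-0.558, 0.83, 0.001], [0.83, 0.558, 0.0], [-0.0, 0.001, -1.0]]
force: [-2.1, 0.2, 7.5]
grip_width: 0.014
```

The force rises exactly at TCP z = 0.1057, which is the seat height, so the handle is fully home at about 10 N. Checking the pipe direction once more before turning.

```bash
python3 - <<'E'
from h import *
t=vision.capture('top');w=np.load('w2.npy',allow_pickle=True).item()
def ang(c,a,b,z):
    d=plane(c,a,z)-plane(c,b,z);return np.degrees(np.arctan2(d[1],d[0]))%180
print(ang(t,(205.37,267.33),(193.62,236.45),.07))
hsv=cv2.cvtColor(w['color'],cv2.COLOR_RGB2HSV)
# dark plate + collars
m=((hsv[...,0]>12)&(hsv[...,0]<32)&(hsv[...,1]>100)&(hsv[...,2]>120)).astype(np.uint8)
m[:, :200]=0;m[165:]=0
for ct in cv2.findContours(m,0,1)[0]:
    if cv2.contourArea(ct)>150:print(cv2.contourArea(ct),cv2.minAreaRect(ct))
g=(hsv[...,1]<75).astype(np.uint8);g[:, :155]=0;g[:,395:]=0;g[220:]=0
g=cv2.bitwise_or(g,m);g=cv2.morphologyEx(g,3,np.ones((5,5)))
g=cv2.morphologyEx(g,2,np.ones((5,5)))
for ct in sorted(cv2.findContours(g,0,1)[0],key=cv2.contourArea)[-2:]:
    r=cv2.minAreaRect(ct);b=cv2.boxPoints(r);print('asm',r,[round(ang(w,b[i],b[i+1],.03),2) for i in range(3)])
print(ang(w,(173,38.5),(376,189),.06))
print(telemetry.read_state()['moment'],telemetry.read_state()['qpos'])
E
```

```text
23.249196925486956
1239.0 ((319.76177978515625, 147.48321533203125), (28.34542465209961, 56.11738967895508), 34.99201965332031)
3396.0 ((279.28857421875, 117.80201721191406), (60.541236877441406, 68.81548309326172), 34.99202346801758)
1627.0 ((238.34425354003906, 86.21310424804688), (31.375598907470703, 60.28898239135742), 34.24903106689453)
asm ((377.5, 29.0), (58.0, 33.0), 90.0) [np.float64(59.63), np.float64(154.51), np.float64(59.63)]
asm ((272.23846435546875, 114.40768432617188), (271.01092529296875, 88.05662536621094), 37.87498474121094) [np.float64(106.28), np.float64(23.95), np.float64(114.98)]
24.252995883097498
[-0.08091212  0.58478131 -0.01183547] [ 2.76481543e-01  3.90598003e-01  1.71242958e+00  1.08403607e-05
  1.03801438e+00 -3.15582183e-01]
```

```bash

python3 -m creep '[[[0,0,-0.0006],0],[[0,0,0],-0.03],[[0,0,0],-0.05],[[0,0,0],-0.05],[[0,0,0],-0.05]]' - 55
python3 -m creep '[[[0,0,0],-0.06],[[0,0,0],-0.06],[[0,0,0],-0.06],[[0,0,0],-0.06],[[0,0,0],-0.06]]'
python3 -c "
from plant import telemetry;print(telemetry.read_state()['moment'])"
```

```text
t: 20.15
tool_pos: [0.5103, 0.2166, 0.1057]
tool_rot: [[-0.7, 0.715, 0.001], [0.715, 0.7, 0.001], [-0.0, 0.001, -1.0]]
force: [-1.1, 2.3, 3.8]
grip_width: 0.0133
t: 20.65
tool_pos: [0.5104, 0.2167, 0.1057]
tool_rot: [[-0.88, 0.476, 0.001], [0.476, 0.88, 0.001], [-0.001, 0.001, -1.0]]
force: [-1.4, 2.1, 3.4]
grip_width: 0.0137
[ 0.36058615  0.19452807 -0.25168186]
```

```bash

python3 -m creep '[[[0,0,0],-0.06],[[0,0,0],-0.06],[[0,0,0],-0.06],[[0,0,0],-0.06],[[0,0,0],-0.06]]'
python3 -m creep '[[[0,0,0],-0.06],[[0,0,0],-0.06],[[0,0,0],-0.06],[[0,0,0],-0.06],[[0,0,0],-0.06]]'
python3 -m creep '[[[0,0,0],-0.06],[[0,0,0],-0.06],[[0,0,0],-0.06],[[0,0,0],-0.06],[[0,0,0],-0.04]]'
python3 -m creep '[[[0,0,0],-0.04],[[0,0,0],-0.03],[[0,0,0],0],[[0,0,0],0]]'
python3 - <<'E'
from h import *
s=telemetry.read_state();R=np.array(s['tool_rot']);print(s['moment'],np.degrees(np.arctan2(R[1,0],R[0,0]))%180)
E
```

```text
t: 21.15
tool_pos: [0.5105, 0.2168, 0.1057]
tool_rot: [[-0.981, 0.194, 0.001], [0.194, 0.981, 0.001], [-0.001, 0.001, -1.0]]
force: [-1.1, 2.8, 3.2]
grip_width: 0.0138
t: 21.65
tool_pos: [0.5105, 0.217, 0.1057]
tool_rot: [[-0.995, -0.104, 0.001], [-0.104, 0.995, 0.001], [-0.002, 0.001, -1.0]]
force: [-1.1, 2.9, 2.7]
grip_width: 0.0135
t: 22.15
tool_pos: [0.5105, 0.2171, 0.1057]
tool_rot: [[-0.927, -0.375, 0.001], [-0.375, 0.927, 0.002], [-0.002, 0.001, -1.0]]
force: [-0.1, 2.8, 3.1]
grip_width: 0.0136
t: 22.55
tool_pos: [0.5105, 0.2171, 0.1057]
tool_rot: [[-0.9, -0.436, 0.001], [-0.436, 0.9, 0.002], [-0.002, 0.001, -1.0]]
force: [-0.2, 5.9, 3.8]
grip_width: 0.0135
[ 1.09577298  0.04979222 -0.11272455] 25.820531905741234
```

```bash

python3 -m creep '[[[0,0,-0.0004],0.015],[[0,0,0],0.011],[[0,0,0],0]]'
python3 -m creep '[[[0,0,0],0],[[0,0,0],0],[[0,0,0],0],[[0,0,0],0],[[0,0,0],0]]' 0.2 20
python3 -m creep '[[[0,0,-0.005],0],[[0,0,-0.015],0],[[0,0,-0.03],0],[[0,0,-0.03],0],[[0,0,-0.03],0]]'
python3 -m creep '[[[-0.035,0,0],0],[[-0.035,0,0],0],[[0,0,0],0],[[0,0,0],0]]'
python3 - <<'E'
from h import *
w=vision.capture('wrist');s=vision.capture('side');t=vision.capture('top');np.save('w7.npy',w,allow_pickle=True)
a=w['color'][0:400,80:480,::-1];b=cv2.resize(s['color'][145:245,170:270,::-1],(400,400),interpolation=3)
cv2.imwrite('pics/c7.png',np.hstack([a,b]))
print('seat side',proj(s,[.509,.2165,.094]))
E
```

```text
t: 22.85
tool_pos: [0.5104, 0.2169, 0.1057]
tool_rot: [[-0.911, -0.412, 0.001], [-0.412, 0.911, 0.001], [-0.002, 0.001, -1.0]]
force: [0.5, 5.2, 1.0]
grip_width: 0.0134
t: 23.35
tool_pos: [0.5097, 0.2159, 0.1056]
tool_rot: [[-0.911, -0.412, -0.0], [-0.412, 0.911, -0.0], [0.0, -0.0, -1.0]]
force: [-0.5, 0.7, -0.2]
grip_width: 0.0497
t: 23.85
tool_pos: [0.5096, 0.216, 0.2172]
tool_rot: [[-0.911, -0.413, -0.0], [-0.413, 0.911, -0.0], [0.0, -0.0, -1.0]]
force: [0.1, 0.1, 0.5]
grip_width: 0.0529
t: 24.25
tool_pos: [0.5734, 0.245, 0.2155]
tool_rot: [[-0.911, -0.413, -0.001], [-0.413, 0.911, -0.0], [0.001, -0.0, -1.0]]
force: [-0.6, 0.2, 0.3]
grip_width: 0.0529
seat side [216.27835774 191.15574208]
```

View pics/c7.png

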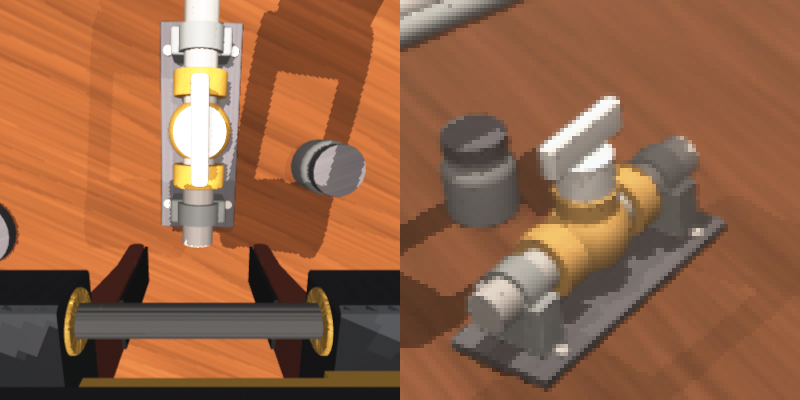

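The wing sits flush on the bonnet and in line with the pipe to the eye. A numerical check, plus a comparison of the bystanders with the first picture.

```bash
python3 - <<'E'
from h import *
w=np.load('w7.npy',allow_pickle=True).item();h=cv2.cvtColor(w['color'],cv2.COLOR_RGB2HSV)
def mid(r0,r1,z,lo,hi,f):
    P=[]
    for r in range(r0,r1):
        x=np.where(f(h[r,lo:hi]))[0]
        if len(x)>5:P.append(plane(w,(lo+(x[0]+x[-1])/2,r),z)[:2])
    return np.array(P)
def ang(P):
    d=cv2.fitLine(P.astype(np.float32),2,0,.01,.01).ravel();return np.degrees(np.arctan2(d[1],d[0]))%180
wh=lambda a:(a[:,1]<40)&(a[:,2]>200)
W=np.vstack([mid(75,100,.15,265,300,wh),mid(163,184,.15,265,300,wh)])
gr=lambda a:(a[:,1]<60)&(a[:,2]>110)
P=np.vstack([mid(2,20,.07,258,308,gr),mid(230,243,.07,255,305,gr)])
print('wing',ang(W),'pipe',ang(P))
t=vision.capture('top')['color'];o=cv2.imread('pics/top0.png')[:,:,::-1]
d=cv2.absdiff(t,np.ascontiguousarray(o)).max(2)
for n,(u,v) in dict(jar=(150,260),flange=(277,177),holdfast=(425,255),yellow=(312,240),pink=(357,229),hold2=(492,200)).items():
    print(n,(d[v-20:v+20,u-20:u+20]>60).sum())
E
```

```text
wing 24.071783 pipe 23.186054
jar 1127
flange 0
holdfast 0
yellow 0
pink 0
hold2 0
```

```bash
python3 -c "
from plant import job;print(job.sign_off())"
```

```text
the job is handed in; nothing more can be done
None
```

The silver handle is fully home on the stem and the valve is turned open. The gripper has let go and is clear, and I signed off at about 24.5 s.

- **Seating:** I turned the wing to the measured stem angle (about 79° clockwise of in-line). The bore slid straight over the flats, so no search turning was needed. It bottomed out exactly at the seat height, with a push of about 10 N.
- **Opening:** I turned it counter-clockwise about 82°, to about 2.4° past in-line, then back about 1.5° before letting go. It did not hit the stop.
- **Last checks:** The final picture shows the hub flush on the bonnet. The wing measures 24.1° and the pipe 23.2°, so the wing is within 1° of in line. I could not see the stem under the handle; allowing for the play, I estimate it is within about 2° of fully open.
- **Failed first grasp:** The gripper closed on nothing because the real fingertips are about 20–25 mm higher than the reported TCP. I only noticed once I was near the valve and went back for the handle, which had not moved. The second grip held at 13.7 mm.
- **Bystanders:** The flange, holdfast, second bent bar and look-alike handles have not changed in the top view. The same comparison for the jar did not pass: its patch of the picture changed, probably because the arm or its shadow covers it. The jar still looks upright in the last wrist and side views, and I felt no contact near it, but I did not measure its position.

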